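Key home and hold down the sprung service panel of a flotation drive unit

TASK

Close up the service panel on top of the grey flotation drive unit: turn its steel wing fastener clockwise (seen from above) until you feel it come up against its stop, where the key underneath lines up with its hidden slot, then press the panel straight down until it is fully home against the unit's frame. The panel is sprung and will not stay down by itself, so finish while still holding it pressed home, and leave the things lying around the unit where they are.

Things in the scene. Friction and masses are not known exactly. Their poses are not given: they have to be found in the camera images.
- unit: the drive unit, a grey painted steel housing fixed to the bench, 200 (its x, depth) x 300 (its y, width) x 75 mm high to its frame rim; origin at the centre of its underside on the bench, z up, front with louvres and display faces its -x. The access panel covers its +y part; the -y part is a plain deck
- panel (a joint): how far the access panel is pressed down, m: 0 = 14 mm proud of the frame on its springs, 0.014 = fully home against the frame (a hard stop). The springs push up with about 4 N when up and 11 N when home. With the fastener not lined up its key blocks the panel after about 6 mm; lined up, it goes all the way. Nothing latches it
- panel_top (a point): centre of the upper face of the access panel, a bare aluminium plate 180 x 180 x 6 mm, always level and guided straight down; 45 mm to +y of the unit's centre; 95 mm above the bench when up, 81 mm when home
- wing (a joint): angle of the wing fastener on the unit, rad, growing clockwise seen from above; 0 = wing along the unit's x axis. Starts at -1.25 to -0.75. The hard stop, where the key lines up with its slot, is hidden and differs each time, about -0.17 to 0.25. The key still enters if up to about 0.1 short of the stop. Light friction (0.04 N m) keeps the wing where it is left; it moves down with the panel
- wing_grip (a point): grip point of the wing fastener, an upright plain steel bar 48 mm long (its x axis), 12 mm thick (its y axis) standing 34 mm above the panel's upper face, on a low round hub in the panel's centre; the point lies on the turning axis, 10 mm below the wing's top and 24 mm above the panel's upper face; z up
- beaker_mid (a point): bystander: open steel pot, 72 mm across plus two side handles, 85 mm high; its centre
- bowl_mid (a point): bystander: green plastic bowl, 120 mm across, 50 mm high; its centre
- tin_mid (a point): bystander: aluminium sample tin, 42 mm across, 45 mm high, standing on the unit's deck; its centre
- reagent_mid (a point): bystander: white reagent bottle, 56 mm across, 120 mm high; its centre
- driver_grip (a point): bystander: screwdriver lying on the bench behind the unit; its handle
- spanner_grip (a point): bystander: open-ended spanner lying on the bench; its handle
- collar_mid (a point): bystander: brass shaft collar, 48 mm across, 16 mm high; its centre

How it is judged:
By the outcome, as a careful person would: the job done as asked, in the order asked, and still so for the second after the job is handed in, while the arm keeps its last pose, push and grip.
It also fails if it takes over 42 s, if anything falls off the work surface, if the arm or the gripper's body presses on something with over 40 N, if the wrist force passes 120 N, or if a joint passes its speed limit or range.

ROBOT

A 7-joint arm with a two-finger parallel gripper is mounted at the origin on the work surface. World frame = base frame: x ahead of the robot, y to its left, z up, the work surface at z = 0. Lengths are in m, angles in rad, forces in N, time in s.
With the tool pointing down it reaches from about 0.35 to 0.9 m from the base axis. Payload 19.9 kg.
Tool frame: the origin (TCP) lies midway between the tips of the shut fingers; the grasp point (between the pads) lies 19 mm behind it; z points along the fingers, y is the line along which they close (so a half turn about z gives the same grasp; the last joint's range is limited). The gripper opens to 85 mm and grips with 20 to 120 N. Pads are 22 mm wide; open, the fingers measure 114 mm over their backs; the gripper's body (76 mm by 85 mm) begins 54 mm behind the grasp point. The pads swing forward as they close: fully open they stand 13 mm farther back than shut.
Start: joints at [1.141, 0.417, -0.01, 1.614, 0.005, 1.111, -0.053], TCP at [0.237, -0.578, 0.202] pointing down, gripper open.
Joint ranges: [-2.81, 2.81], [-0.39, 2.02], [-1.27, 1.25], [0.06, 2.57], [-1.19, 4.33], [0.19, 2], [-2.82, 2.82]. Speed limits (rad/s): [1.89, 1.89, 2.39, 2.39, 3.01, 3.01, 3.01].

INTERFACE

Orientations are given as a unit quaternion [w, x, y, z].
In Python, from station import env gives the robot as it stands. The module is installed in compiled form; this text tells all that it offers.
- The arm moves only by the tool send_rows, never from a script. Its argument "motion" is a list of rows, each an object with "claw": the finger opening in mm, from 0 to 85.4; "translation": the shift along the world's x, y, z in units of 100 mm (1.0 is 100 mm), a list of three; "turn": the turn about the world's z in units of 360 degrees (1.0 is 360 degrees). A call has 1 to 5 rows; each row is the pose to reach, as a shift and turn from the pose commanded when the call began, turning the shorter way round; what a row does not reach only later rows make up. A row lasts 1/10 s, in which the tool goes at most 50 mm and 8.59 degrees, less where a joint would pass 70% of its speed; a pose out of reach is approached as far as the arm can. A call with a number of a shift or a turn outside -1 to 1 is refused whole. A call with a gripper value outside its range is refused whole. The fingers move at their own pace and stop on an object; the grip force is fixed at half the most. Time passes only in rows, so rows that repeat a pose let the fingers close. It gives the time, the measured TCP pose, the force, the opening and the grip force at its end, in the units of the state.
- env.get_state(): the state, without advancing time (a new reading comes with each control period).
- env.capture(name): name is "side" or "top"; returns a dict with "pixels" (420x560x3 uint8, red, green, blue), "range_z" (420x560 float32, m along the optical axis (not along the pixel's ray), 0 where there is no reading), "vertical_fov" (degrees; the focal length in pixels is half the picture's height over the tangent of half this angle, whatever the lens; pixels are square), "cx", "cy" (the principal point, pixels), "world_from_camera" (4x4, takes a point from camera to world coordinates). Camera axes: x right, y down, z forward; pixel columns grow to the right and rows downward; lengths in m; the calibration is good to about 2 mm. A picture is of the moment at which its call begins.
- env.close_job(): hands the job in; it is judged then, once.
Trained networks look in the newest picture that a camera, given by its name, has taken for a name from the list of things; names that differ only in an ending like _2 or _b are one class to them, and where a whole thing is asked for, a point or a joint stands for the part that bears it (a point fixed in the world has none). Each returns a list of dicts, best first, with "score" (0 to 1); they miss things now and then, are a little off and sometimes report something else, mostly with a low value. They report only what shows in the picture. A call takes as long as a camera call.
- env.look_for(target, camera): "box" ([left, top, right, bottom] in pixels, round what is visible of it).
- env.outline_of(target, camera): "mask" (420x560 bool, what is visible of it) and "box" ([left, top, right, bottom] in pixels, round what is visible of it).
- env.pinpoint(target, camera): "uv" ([column, row] in pixels: a listed point, or the origin of a listed thing).
The state is a dict: "time_s": time; "joint_positions": joint angles; "qd": joint speeds; "effort": joint torques, N m; "tcp_pos": TCP position; "tool_rot": TCP orientation; "force": force on the tool from outside, world axes, zero at the start; "ft_torque": the same for the moment, N m; "opening": finger opening in m; "grip_force": force on a finger pad.
Only numpy, scipy, OpenCV 4.12 (cv2) and the standard library are available. Lean on these libraries where they do the work, as an engineer would, in place of code of your own. Each camera call takes 0.05 s, during which the arm holds its last target. There are 200 camera calls.

## Working session

There is one attempt and no reset: what is moved stays moved. The work goes in short steps, Python scripts to look and compute and a tool call to move; the robot and the scene stay as the last step left them, time stands still between calls to the robot, and variables do not carry over. Pictures are saved under pics/ and viewed, at most 10 in all, crops included, and the job is handed in when it is done.

Besides the shell and the picture viewer there is one more tool, called after ">>>" as name([rows], argument=value, ...), one row to a line, values as JSON. send_rows: Moves the arm, as the interface text tells. Shifts and turns lie within -1 to 1; 1 stands for 100 mm of shift or 360 degrees of turn. Its arguments: {"type":"object","properties":{"motion":{"type":"array"}},"required":["motion"]}

```bash
mkdir -p pics
cat > h.py <<'E'
import numpy as np, cv2
from station import env
def cap(n,save=None):
    c=env.capture(n)
    if save: cv2.imwrite('pics/'+save,c['pixels'][:,:,::-1])
    return c
def pts(c):
    f=210/np.tan(np.radians(c['vertical_fov'])/2); v,u=np.mgrid[:420,:560]; z=c['range_z']
    P=np.stack([(u-c['cx'])/f*z,(v-c['cy'])/f*z,z],-1); T=c['world_from_camera']
    return P@T[:3,:3].T+T[:3,3]
E
python3 - <<'E'
from h import *
ims=[]
for n in('top','side'):
    c=cap(n); P=pts(c); im=c['pixels'][:,:,::-1].copy()
    print(n,c['world_from_camera'].round(3).tolist())
    for t in('unit','panel_top','wing_grip','tin_mid','reagent_mid','beaker_mid'):
        for r in env.pinpoint(t,n)[:1]:
            u,v=map(int,np.round(r['uv'])); print(t,round(r['score'],2),u,v,P[v,u].round(3)); cv2.circle(im,(u,v),3,(0,0,255),1)
    for r in env.outline_of('wing',n)[:1]:
        m=r['mask']; q=P[m]; print('wing',r['score'],m.sum(),r['box'],np.percentile(q,[5,50,95],axis=0).round(3).tolist())
    cv2.imwrite(f'pics/{n}1.png',im)
s=env.get_state(); print(s['tcp_pos'],s['tool_rot'],s['time_s'],s['opening'],s['force'])
E
```

```text
top [[-0.022, -0.984, 0.179, 0.31], [-1.0, 0.02, -0.013, 0.004], [0.01, -0.179, -0.984, 1.357], [0.0, 0.0, 0.0, 1.0]]
unit 0.71 308 240 [ 0.463 -0.069  0.093]
panel_top 0.87 293 232 [ 0.479 -0.03   0.13 ]
wing_grip 0.49 292 224 [ 0.505 -0.029  0.097]
tin_mid 0.68 351 234 [ 0.473 -0.176  0.12 ]
reagent_mid 0.89 392 244 [ 0.445 -0.277  0.122]
side [[-0.786, -0.481, 0.388, 0.098], [-0.618, 0.608, -0.499, 0.562], [0.004, -0.632, -0.775, 0.97], [0.0, 0.0, 0.0, 1.0]]
unit 0.97 316 227 [ 0.436 -0.     0.095]
wing_grip 0.74 305 204 [ 0.483 -0.021  0.122]
tin_mid 0.87 347 174 [ 0.459 -0.158  0.121]
reagent_mid 0.73 376 165 [ 0.436 -0.265  0.081]
beaker_mid 0.88 229 246 [0.601 0.119 0.006]
wing 0.78 237 [293.5, 196.9, 313.3, 213.2] [[0.467, -0.035, 0.1], [0.483, -0.023, 0.12], [0.501, -0.012, 0.131]]
[ 0.23691855 -0.57833577  0.20176678] [-2.59743776e-05  9.81168057e-01  1.93156005e-01 -2.16894894e-05] 0.8 0.0855033944435424 [-0.24195635 -0.01136701  1.09160042]
```

View pics/top1.png

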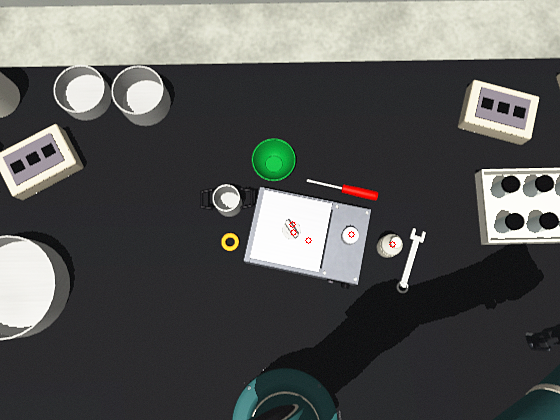

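View pics/side1.png

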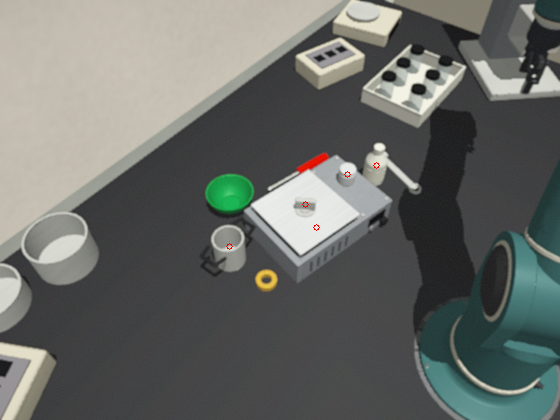

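The pictures show the unit near (0.46,-0.07), slightly yawed, with its front toward the robot. The wing is at about (305,204) in the side view and (291,229) in the top view. The tin is on the deck and the beaker stands next to the panel's +y side. Next I'll fit the panel and the wing from depth.

```bash
python3 - <<'E'
from h import *
for n in('top','side'):
    c=cap(n); P=pts(c); x,y,z=P[...,0],P[...,1],P[...,2]
    near=np.hypot(x-.485,y+.025)<.15
    m=near&(abs(z-.095)<.006)&(c['pixels'].min(-1)>170)
    r=cv2.minAreaRect((P[m][:,:2]*1000).astype(np.float32)); print(n,'panel',m.sum(),r,np.median(z[m]))
    w=(np.hypot(x-.485,y+.025)<.04)&(z>.107)&(z<.14); q=P[w]
    print('wing',w.sum(),q.mean(0).round(4),z[w].max())
    t=q[q[:,2]>.122]
    for k in (q,t):
        r=cv2.minAreaRect((k[:,:2]*1000).astype(np.float32)); d=k[:,:2]-k[:,:2].mean(0); e,V=np.linalg.eigh(d.T@d); print(len(k),k.mean(0).round(4),r,np.degrees(np.arctan(V[1,1]/V[0,1])))
    im=c['pixels'][:,:,::-1]
    cv2.imwrite(f'pics/{n}c.png',cv2.resize(im[180:270,230:350],None,fx=6,fy=6,interpolation=cv2.INTER_CUBIC))
E
python3 -c "
import cv2,numpy as np
a=[cv2.resize(cv2.imread(f'pics/{n}c.png'),(400,300)) for n in('top','side')];cv2.imwrite('pics/c2.png',np.hstack(a))"
```

```text
top panel 4563 ((483.7786560058594, -46.25868225097656), (221.04220581054688, 180.7488555908203), 76.9264907836914) 0.09604241531950009
wing 106 [ 0.4873 -0.0262  0.1278] 0.13522656782834908
106 [ 0.4873 -0.0262  0.1278] ((487.93798828125, -26.531307220458984), (46.873931884765625, 12.645735740661621), 33.22966384887695) 32.183174674822865
93 [ 0.488  -0.0264  0.1295] ((488.14349365234375, -26.39151382446289), (46.37727737426758, 12.642407417297363), 33.2764892578125) 31.885769562227715
side panel 4451 ((486.5120849609375, -26.446205139160156), (181.4388885498047, 182.4272003173828), 77.21054077148438) 0.09612500653776845
wing 205 [ 0.4847 -0.0231  0.1225] 0.13185717444480172
205 [ 0.4847 -0.0231  0.1225] ((486.02911376953125, -25.38926124572754), (46.58435821533203, 14.905385971069336), 35.971031188964844) 32.87890394306604
117 [ 0.4854 -0.0243  0.1283] ((486.5011291503906, -25.274763107299805), (45.52226257324219, 14.782672882080078), 37.55049133300781) 32.89231931580022
```

View pics/c2.png

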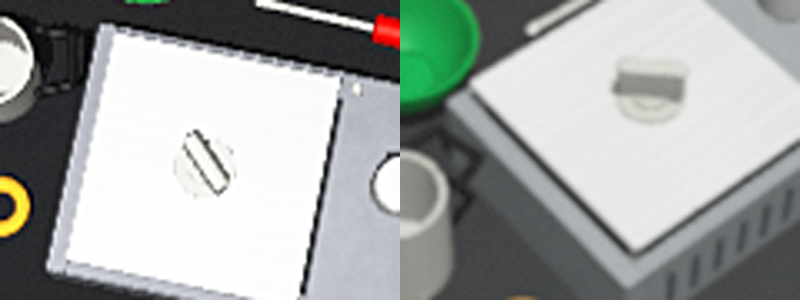

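Panel centre is about (0.4865, -0.026, 0.096). Unit yaw is about -13° and the wing lies at 33° in the world (joint ≈ -0.8). The tool's y-axis needs +10.7°, and I'm starting the approach now.

>>> send_rows([
  {"claw":60,"translation":[0.25,0.35,0.1],"turn":0.015},
  {"claw":60,"translation":[0.5,0.7,0.1],"turn":0.03},
  {"claw":60,"translation":[0.7,1.0,0.1],"turn":0.03},
])

```text
time_s: 1.2
tcp_pos: [0.3082, -0.4767, 0.212]
tool_rot: [0.0, 0.958, 0.287, 0.0]
force: [0.7, -0.7, -0.0]
opening: 0.0598
grip_force: 0.0
```

>>> send_rows([
  {"claw":60,"translation":[0.25,0.4,0],"turn":0},
  {"claw":60,"translation":[0.5,0.8,0],"turn":0},
  {"claw":60,"translation":[0.6,1.0,0],"turn":0},
])

```text
time_s: 1.5
tcp_pos: [0.3692, -0.3748, 0.212]
tool_rot: [-0.0, 0.958, 0.287, 0.0]
force: [0.5, -0.6, 0.1]
opening: 0.0599
grip_force: 0.0
```

>>> send_rows([
  {"claw":60,"translation":[0.2,0.4,0],"turn":0},
  {"claw":60,"translation":[0.4,0.8,0],"turn":0},
  {"claw":60,"translation":[0.5,1.0,0],"turn":0},
])

```text
time_s: 1.8
tcp_pos: [0.4185, -0.275, 0.2121]
tool_rot: [-0.0, 0.958, 0.286, 0.0]
force: [0.1, -0.7, 0.1]
opening: 0.0601
grip_force: 0.0
```

>>> send_rows([
  {"claw":60,"translation":[0.2,0.4,0],"turn":0},
  {"claw":60,"translation":[0.3,0.8,0],"turn":0},
  {"claw":60,"translation":[0.4,1.0,0],"turn":0},
])

```text
time_s: 2.1
tcp_pos: [0.4575, -0.1751, 0.212]
tool_rot: [-0.0, 0.958, 0.286, 0.0]
force: [-0.5, -0.6, -0.5]
opening: 0.0599
grip_force: 0.0
```

>>> send_rows([
  {"claw":60,"translation":[0.1,0.4,0],"turn":0},
  {"claw":60,"translation":[0.2,0.8,0],"turn":0},
  {"claw":60,"translation":[0.3,1.0,0],"turn":0},
  {"claw":60,"translation":[0.3,1.0,0],"turn":0},
])

```text
time_s: 2.5
tcp_pos: [0.4879, -0.0752, 0.212]
tool_rot: [-0.0, 0.958, 0.287, 0.0]
force: [-0.5, -0.9, -1.1]
opening: 0.0599
grip_force: 0.0
```

>>> send_rows([
  {"claw":50,"translation":[-0.01,0.3,0],"turn":0},
  {"claw":50,"translation":[-0.01,0.49,0],"turn":0},
  {"claw":50,"translation":[-0.01,0.49,-0.3],"turn":0},
  {"claw":50,"translation":[-0.01,0.49,-0.6],"turn":0},
  {"claw":50,"translation":[-0.01,0.49,-0.65],"turn":0},
])

```text
time_s: 3.0
tcp_pos: [0.4842, -0.03, 0.1443]
tool_rot: [-0.001, 0.959, 0.284, -0.002]
force: [1.0, -0.3, 0.6]
opening: 0.05
grip_force: 0.0
```

Run:
```python
from h import *
a=[cv2.resize(cap(n)['pixels'][170:260,235:355,::-1],(400,300),interpolation=2) for n in('top','side')]
cv2.imwrite('pics/c3.png',np.hstack(a)); print(env.get_state()['tcp_pos'])
```

```text
[ 0.4855711  -0.02980541  0.14667645]
```

View pics/c3.png

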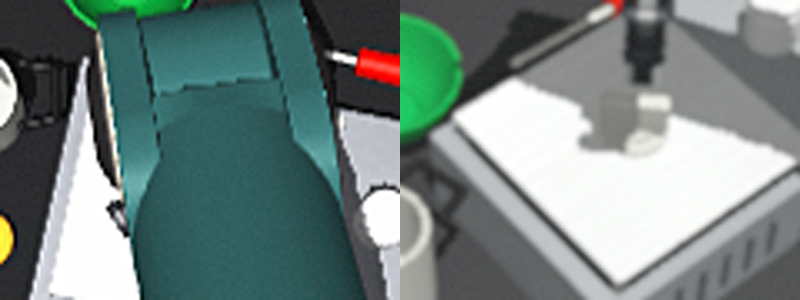

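The gripper is straight above the wing in the side view (around (640,110) in the crop). I'll descend and close.

>>> send_rows([
  {"claw":50,"translation":[0.0,0.02,-0.1],"turn":0},
  {"claw":50,"translation":[0.0,0.02,-0.25],"turn":0},
  {"claw":50,"translation":[0.0,0.02,-0.38],"turn":0},
  {"claw":50,"translation":[0.0,0.02,-0.38],"turn":0},
  {"claw":50,"translation":[0.0,0.02,-0.38],"turn":0},
])

```text
time_s: 3.6
tcp_pos: [0.4861, -0.0273, 0.1091]
tool_rot: [-0.0, 0.959, 0.285, 0.0]
force: [-0.3, 0.0, 0.6]
opening: 0.0502
grip_force: 0.0
```

>>> send_rows([
  {"claw":20,"translation":[0,0,0],"turn":0},
  {"claw":12,"translation":[0,0,0],"turn":0},
  {"claw":5,"translation":[0,0,0],"turn":0},
  {"claw":5,"translation":[0,0,0],"turn":0},
  {"claw":5,"translation":[0,0,0],"turn":0},
])

```text
time_s: 4.1
tcp_pos: [0.4859, -0.0273, 0.1088]
tool_rot: [-0.0, 0.959, 0.285, -0.0]
force: [-0.0, 0.1, -0.0]
opening: 0.0053
grip_force: 0.0
```

Run:
```python
from h import *
s=env.get_state(); print({k:np.round(v,4) for k,v in s.items()})
cv2.imwrite('pics/c4.png',cv2.resize(cap('side')['pixels'][170:260,235:355,::-1],(600,450),interpolation=2))
```

```text
{'time_s': np.float64(4.1), 'joint_positions': array([ 0.341 ,  0.3186, -0.4047,  2.0256,  0.1681,  0.8287, -1.153 ]), 'qd': array([-0.0025,  0.0015,  0.0009, -0.001 ,  0.001 , -0.0015, -0.0006]), 'effort': array([ 8.90000e-03, -6.54546e+01, -4.76330e+00, -3.53352e+01,
        1.40000e-02,  4.20000e-03,  1.40000e-03]), 'tcp_pos': array([ 0.4859, -0.0273,  0.1088]), 'tool_rot': array([-0.    ,  0.9586,  0.2846, -0.    ]), 'force': array([-0.0456,  0.1041, -0.0226]), 'ft_torque': array([ 0.0437, -0.0241,  0.0608]), 'grip_force': np.float64(0.0), 'opening': np.float64(0.0053)}
```

View pics/c4.png

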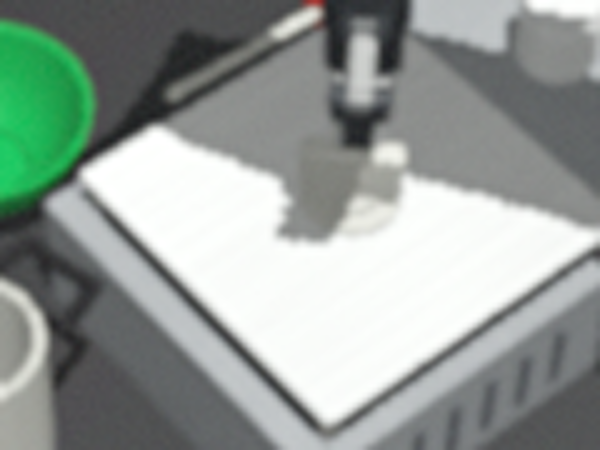

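No grip: the fingers shut to 5 mm freely, and in the picture they seem to be behind or above the bar (tip ≈ (365,140) in the crop). I'll compare the reported TCP with depth.

Run:
```python
from h import *
c=cap('side'); P=pts(c); T=np.linalg.inv(c['world_from_camera']); f=210/np.tan(np.radians(c['vertical_fov'])/2)
def pr(p):
    q=T[:3,:3]@p+T[:3,3]; return (f*q[0]/q[2]+c['cx'],f*q[1]/q[2]+c['cy'],q[2])
t=env.get_state()['tcp_pos']; print('tcp',pr(t),'wingtop',pr(np.array([.4865,-.026,.129])))
g=c['pixels'].mean(-1)
for v in range(176,222,2): print(v,[f"{int(g[v,u])}:{P[v,u,0]*1000:.0f},{P[v,u,1]*1000:.0f},{P[v,u,2]*1000:.0f}" for u in range(294,322,4)])
```

```text
tcp (np.float64(305.3823119222298), np.float64(205.12179548651633), np.float64(1.1118132851892681)) wingtop (np.float64(305.20895426571957), np.float64(199.7284665538445), np.float64(1.095711527584725))
176 ['138:619,-164,2', '115:561,-100,96', '45:492,-15,214', '136:467,6,249', '86:458,6,254', '45:463,-18,231', '137:532,-146,76']
178 ['107:615,-158,1', '135:557,-95,95', '37:490,-14,210', '193:465,9,246', '127:459,4,246', '50:464,-20,223', '124:519,-126,94']
180 ['140:561,-84,94', '136:553,-88,96', '34:486,-8,211', '197:464,11,243', '134:460,1,237', '55:463,-18,218', '141:515,-120,94']
182 ['140:555,-76,98', '139:551,-86,92', '32:486,-8,206', '200:462,12,239', '118:471,-16,208', '61:463,-20,211', '142:510,-113,97']
184 ['141:553,-72,96', '144:544,-77,98', '111:486,-8,199', '201:460,16,238', '120:471,-17,201', '106:464,-22,202', '138:506,-108,97']
186 ['143:548,-67,96', '141:542,-74,95', '127:468,18,228', '202:457,19,237', '174:455,8,228', '135:509,-94,100', '142:503,-104,95']
188 ['141:544,-61,97', '141:537,-68,96', '98:461,27,234', '191:455,21,234', '117:449,17,234', '132:505,-89,99
[... 1423 characters left out ...]
-23,100', '200:474,-30,97', '206:466,-34,99', '252:460,-43,96']
212 ['139:98,562,970', '127:493,-9,97', '121:484,-12,100', '213:477,-18,100', '231:469,-23,100', '237:463,-30,99', '252:457,-38,96']
214 ['141:497,1,96', '131:489,-4,97', '149:481,-9,98', '233:475,-15,97', '225:468,-22,95', '247:461,-28,95', '253:453,-32,97']
216 ['141:495,4,93', '137:484,3,100', '200:478,-5,96', '220:470,-8,100', '236:464,-16,96', '253:457,-22,97', '253:450,-28,96']
218 ['214:490,11,96', '200:484,3,93', '250:475,-1,96', '249:468,-6,96', '252:461,-12,95', '253:454,-18,96', '250:446,-23,97']
220 ['253:486,15,96', '253:479,9,96', '252:471,5,97', '251:464,-1,98', '253:458,-8,95', '251:450,-13,96', '252:443,-19,96']
```

The depth shows the closed fingertips ending just above the wing top (~z 0.135), although the reported TCP is 0.109. Laterally they're centred over the bar. So I need to go lower: open, descend in small steps watching force, then close.

>>> send_rows([
  {"claw":50,"translation":[0,0,0],"turn":0},
  {"claw":50,"translation":[0,0,0],"turn":0},
  {"claw":50,"translation":[0,0,0],"turn":0},
  {"claw":50,"translation":[0,0,-0.06],"turn":0},
  {"claw":50,"translation":[0,0,-0.12],"turn":0},
])

```text
time_s: 4.7
tcp_pos: [0.4859, -0.0274, 0.0963]
tool_rot: [-0.0, 0.959, 0.285, 0.0]
force: [0.1, 0.2, -0.9]
opening: 0.0501
grip_force: 0.0
```

>>> send_rows([
  {"claw":50,"translation":[0,0,-0.05],"turn":0},
  {"claw":50,"translation":[0,0,-0.1],"turn":0},
  {"claw":50,"translation":[0,0,-0.1],"turn":0},
])

```text
time_s: 5.0
tcp_pos: [0.4855, -0.0273, 0.0859]
tool_rot: [-0.0, 0.959, 0.285, -0.001]
force: [0.3, 0.5, 0.5]
opening: 0.0498
grip_force: 0.0
```

Run:
```python
from h import *
s=env.get_state(); print(s['tcp_pos'],s['force'],s['opening'])
cv2.imwrite('pics/c5.png',cv2.resize(cap('side')['pixels'][150:240,245:365,::-1],(600,450),interpolation=2))
```

```text
[ 0.48547822 -0.02726167  0.0859456 ] [0.29024893 0.45504742 0.46980975] 0.04984347694845978
```

View pics/c5.png

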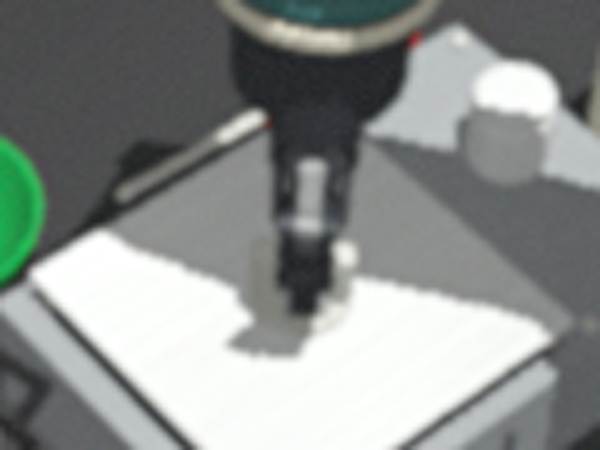

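Now the near finger (305,280) stands in front of the bar, with its tip near the hub. Closing.

>>> send_rows([
  {"claw":25,"translation":[0,0,0],"turn":0},
  {"claw":5,"translation":[0,0,0],"turn":0},
  {"claw":5,"translation":[0,0,0],"turn":0},
  {"claw":5,"translation":[0,0,0],"turn":0},
])

```text
time_s: 5.45
tcp_pos: [0.4861, -0.0274, 0.087]
tool_rot: [0.0, 0.959, 0.285, 0.0]
force: [-0.6, 0.4, 4.4]
opening: 0.0099
grip_force: 62.3
```

Gripped. Turning clockwise.

>>> send_rows([
  {"claw":5,"translation":[0,0,0],"turn":-0.02},
  {"claw":5,"translation":[0,0,0],"turn":-0.04},
  {"claw":5,"translation":[0,0,0],"turn":-0.06},
  {"claw":5,"translation":[0,0,0],"turn":-0.08},
  {"claw":5,"translation":[0,0,0],"turn":-0.08},
])

```text
time_s: 5.95
tcp_pos: [0.4858, -0.0267, 0.0869]
tool_rot: [-0.0, 0.999, 0.036, -0.0]
force: [-3.3, 4.0, 4.6]
opening: 0.0101
grip_force: 62.3
```

```bash
cat > s.py <<'E'
from h import *
s=env.get_state(); q=s['tool_rot']; print(s['tcp_pos'],s['force'].round(1),s['ft_torque'].round(3),s['opening'],s['grip_force'],'ang',2*np.degrees(np.arctan2(q[2],q[1])),'j7',s['joint_positions'][6])
E
python3 s.py
```

```text
[ 0.48582045 -0.02667621  0.08690527] [-3.3  4.   4.6] [ 1.002  0.565 -0.039] 0.0100896551795092 62.29963302612305 ang 4.150866485321619 j7 -1.6313319251283003
```

>>> send_rows([
  {"claw":5,"translation":[0,0,0],"turn":-0.01},
  {"claw":5,"translation":[0,0,0],"turn":-0.015},
  {"claw":5,"translation":[0,0,0],"turn":-0.015},
])

```text
time_s: 6.25
tcp_pos: [0.4858, -0.0266, 0.0869]
tool_rot: [-0.0, 1.0, -0.008, -0.0]
force: [-2.2, 6.1, 5.0]
opening: 0.0101
grip_force: 62.3
```

```bash
python3 s.py
```

```text
[ 0.48583325 -0.02658594  0.08686131] [-2.2  6.1  5. ] [ 1.295  0.527 -0.024] 0.010113879616767987 62.29615867137909 ang -0.9347034996435882 j7 -1.7121715575067995
```

>>> send_rows([
  {"claw":5,"translation":[0,0,0],"turn":-0.01},
  {"claw":5,"translation":[0,0,0],"turn":-0.015},
  {"claw":5,"translation":[0,0,0],"turn":-0.015},
])

```text
time_s: 6.55
tcp_pos: [0.4858, -0.0265, 0.0868]
tool_rot: [-0.0, 0.998, -0.055, -0.0]
force: [-1.8, 5.8, 3.4]
opening: 0.0103
grip_force: 62.3
```

```bash
python3 s.py
```

```text
[ 0.48583264 -0.02645928  0.08683276] [-1.8  5.8  3.4] [ 1.494  0.532 -0.082] 0.010304020557417696 62.297000885009766 ang -6.3326458873172395 j7 -1.798135009532896
```

>>> send_rows([
  {"claw":5,"translation":[0,0,0],"turn":-0.01},
  {"claw":5,"translation":[0,0,0],"turn":-0.01},
  {"claw":5,"translation":[0,0,0],"turn":-0.01},
])

```text
time_s: 6.85
tcp_pos: [0.4859, -0.0263, 0.0869]
tool_rot: [-0.0, 0.996, -0.086, -0.0]
force: [-1.9, 7.9, 5.0]
opening: 0.0101
grip_force: 62.3
```

```bash
python3 s.py
```

```text
[ 0.48586687 -0.02634342  0.08687244] [-1.9  7.9  5. ] [ 1.67   0.433 -0.04 ] 0.010111130024932273 62.29586720466614 ang -9.860984054092576 j7 -1.8544087564633138
```

>>> send_rows([
  {"claw":5,"translation":[0,0,0],"turn":-0.01},
  {"claw":5,"translation":[0,0,0],"turn":-0.01},
  {"claw":5,"translation":[0,0,0],"turn":-0.01},
])

```text
time_s: 7.15
tcp_pos: [0.4859, -0.0263, 0.0869]
tool_rot: [-0.001, 0.993, -0.117, -0.0]
force: [-2.9, 8.2, 4.3]
opening: 0.0105
grip_force: 62.3
```

```bash
python3 s.py
```

```text
[ 0.48588226 -0.0262752   0.08685833] [-2.9  8.2  4.3] [1.791 0.477 0.   ] 0.010461266140020036 62.29555606842041 ang -13.459335606875088 j7 -1.9117399375121795
```

>>> send_rows([
  {"claw":5,"translation":[0,0,0],"turn":-0.01},
  {"claw":5,"translation":[0,0,0],"turn":-0.01},
  {"claw":5,"translation":[0,0,0],"turn":-0.01},
])

```text
time_s: 7.45
tcp_pos: [0.4859, -0.0262, 0.0869]
tool_rot: [-0.001, 0.989, -0.148, -0.0]
force: [-2.0, 9.6, 4.1]
opening: 0.0103
grip_force: 62.3
```

```bash
python3 s.py
```

```text
[ 0.48591488 -0.02618185  0.08687472] [-2.   9.6  4.1] [ 1.895  0.451 -0.008] 0.010251680031452458 62.295421957969666 ang -17.057245854860255 j7 -1.969130408607062
```

>>> send_rows([
  {"claw":5,"translation":[0,0,0],"turn":-0.01},
  {"claw":5,"translation":[0,0,0],"turn":-0.01},
  {"claw":5,"translation":[0,0,0],"turn":-0.01},
])

```text
time_s: 7.75
tcp_pos: [0.4859, -0.0261, 0.0869]
tool_rot: [-0.001, 0.984, -0.179, -0.0]
force: [-2.6, 9.3, 4.2]
opening: 0.0101
grip_force: 62.3
```

```bash
python3 s.py
```

```text
[ 0.48593974 -0.02609301  0.08687498] [-2.6  9.3  4.2] [ 2.068  0.428 -0.005] 0.010092666745839718 62.29481399059296 ang -20.65263959760424 j7 -2.0265112452991563
```

>>> send_rows([
  {"claw":5,"translation":[0,0,0],"turn":-0.007},
  {"claw":5,"translation":[0,0,0],"turn":-0.007},
  {"claw":5,"translation":[0,0,0],"turn":-0.007},
])

```text
time_s: 8.05
tcp_pos: [0.486, -0.026, 0.0869]
tool_rot: [-0.001, 0.98, -0.201, -0.0]
force: [-2.0, 9.5, 3.3]
opening: 0.01
grip_force: 62.3
```

```bash
python3 s.py
```

```text
[ 0.48599299 -0.02601411  0.08688971] [-2.   9.5  3.3] [2.108 0.394 0.129] 0.010047812465355584 62.317015528678894 ang -23.149131466452197 j7 -2.066458376151626
```

>>> send_rows([
  {"claw":5,"translation":[0,0,0],"turn":-0.007},
  {"claw":5,"translation":[0,0,0],"turn":-0.007},
  {"claw":5,"translation":[0,0,0],"turn":-0.007},
])

```text
time_s: 8.35
tcp_pos: [0.486, -0.026, 0.0869]
tool_rot: [-0.001, 0.975, -0.222, -0.0]
force: [-2.0, 9.1, 4.1]
opening: 0.0101
grip_force: 62.7
```

Run:
```python
exec(open('s.py').read())
a=[]
c=cap('side');P=pts(c)
m=np.zeros((420,560),bool)
for r in env.outline_of('wing','side')[:1]: m=r['mask']; print(r['score'],r['box'])
cv2.imwrite('pics/c6.png',cv2.resize(c['pixels'][160:240,250:357,::-1],(600,450),interpolation=2))
```

```text
[ 0.4859895  -0.02598451  0.08686443] [-2.   9.1  4.1] [2.079 0.405 0.69 ] 0.010059142034884068 62.650997042655945 ang -25.627838348112064 j7 -2.106336591701438
0.4 [300.7, 202.7, 312.5, 215.6]
```

View pics/c6.png

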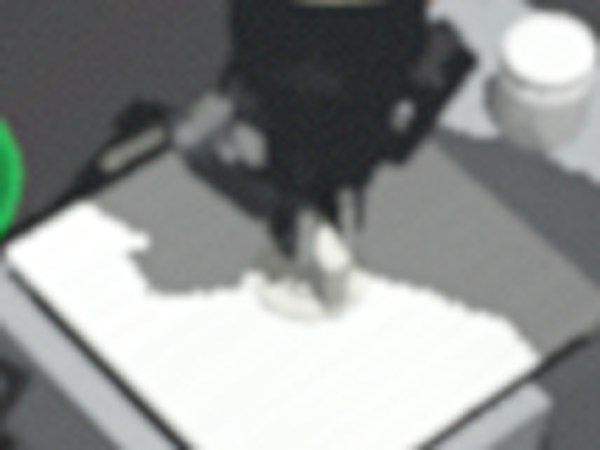

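The stop is felt: moment rises 0 → 0.13 → 0.69 N m from about -22.5° on, and the bar (330,255) has turned with the gripper. I'll ease the torque a little, take out the lateral offset, then press down.

>>> send_rows([
  {"claw":5,"translation":[-0.005,0.013,0],"turn":0.003},
  {"claw":5,"translation":[-0.005,0.013,-0.03],"turn":0.003},
  {"claw":5,"translation":[-0.005,0.013,-0.06],"turn":0.003},
  {"claw":5,"translation":[-0.005,0.013,-0.09],"turn":0.003},
  {"claw":5,"translation":[-0.005,0.013,-0.09],"turn":0.003},
])

```text
time_s: 8.95
tcp_pos: [0.4859, -0.0259, 0.078]
tool_rot: [-0.0, 0.977, -0.214, 0.001]
force: [1.3, 3.1, 2.3]
opening: 0.0102
grip_force: 62.1
```

```bash
python3 s.py
```

```text
[ 0.48592222 -0.02587561  0.0780393 ] [1.3 3.1 2.3] [ 0.592 -0.371  0.476] 0.010167570347663168 62.08974480628967 ang -24.669208266451754 j7 -2.0969070090275785
```

```bash
cat > p.py <<'E'
from h import *
for i in range(2):
  c=cap('side');P=pts(c);x,y,z=P[...,0],P[...,1],P[...,2]
  a=np.radians(-13); dx,dy=x-.4865,y+.026; ux=dx*np.cos(a)+dy*np.sin(a); uy=-dx*np.sin(a)+dy*np.cos(a)
  m=(abs(ux)<.08)&(abs(uy)<.08)&(np.hypot(ux,uy)>.05)&(z>.07)&(z<.11)
  print('panel z',np.median(z[m]),m.sum())
w=(np.hypot(x-.4865,y+.026)<.025)&(c['pixels'].min(-1)>110)&(z<.14); print('wing top',np.percentile(z[w],[50,90,97,99]))
E
python3 p.py; python3 s.py
```

```text
panel z 0.0870249062625792 2073
panel z 0.08695635321771678 2087
wing top [0.0915282  0.12292111 0.13383772 0.13795429]
[ 0.48590597 -0.02583571  0.07797504] [1.8 2.7 2.5] [ 0.713 -0.478  0.525] 0.01032660068076091 62.34410762786865 ang -24.714619959503853 j7 -2.0975641881234632
```

The panel is down 9 mm, past the 6 mm block, so the key has entered. Pressing on home.

>>> send_rows([
  {"claw":5,"translation":[0,0,-0.03],"turn":0},
  {"claw":5,"translation":[0,0,-0.05],"turn":0},
  {"claw":5,"translation":[0,0,-0.06],"turn":0},
  {"claw":5,"translation":[0,0,-0.06],"turn":0},
])

```text
time_s: 9.45
tcp_pos: [0.4861, -0.0259, 0.0729]
tool_rot: [-0.0, 0.977, -0.214, 0.001]
force: [-6.5, 3.5, 27.5]
opening: 0.0099
grip_force: 65.6
```

```bash
python3 s.py; python3 p.py
```

```text
[ 0.48607412 -0.02588196  0.07291114] [-6.5  3.5 27.5] [0.759 1.36  0.464] 0.00994180025206159 65.57467818260193 ang -24.767670808219364 j7 -2.1011094624736892
panel z 0.08201923781156639 2069
panel z 0.08203793945262555 2084
wing top [0.08760842 0.12067965 0.13301506 0.13743054]
```

Down 14.0 mm, and the force jumped to 27 N at the hard stop. I'll hold for a moment to check it stays, then hand in.

>>> send_rows([
  {"claw":5,"translation":[0,0,0],"turn":0},
  {"claw":5,"translation":[0,0,0],"turn":0},
  {"claw":5,"translation":[0,0,0],"turn":0},
  {"claw":5,"translation":[0,0,0],"turn":0},
  {"claw":5,"translation":[0,0,0],"turn":0},
])

```text
time_s: 10.05
tcp_pos: [0.4861, -0.0258, 0.0729]
tool_rot: [-0.0, 0.977, -0.214, 0.001]
force: [-6.3, 3.7, 28.3]
opening: 0.0102
grip_force: 65.6
```

```bash
python3 s.py; python3 p.py; python3 -c "
from station import env
s=env.get_state()
if 18<s['force'][2]<38 and s['tcp_pos'][2]<.0733: print(env.close_job())"
```

```text
[ 0.48613869 -0.02584483  0.07294843] [-6.3  3.7 28.3] [0.796 1.425 0.518] 0.010229816309873367 65.57647705078125 ang -24.761255816113945 j7 -2.1010596808422224
panel z 0.08208029212312051 2073
panel z 0.08200594013441442 2081
wing top [0.08711183 0.11993801 0.13322291 0.13619231]
the job is handed in; nothing more can be done
None
```

The wing fastener was turned clockwise to its stop, then the panel was pressed down the full 14 mm to its hard stop; I handed the job in at about 10 s while still holding it with about 28 N, and at no point did I touch the things around the unit.

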